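Set the doughnut filler to large and shut its cover

ROBOT

A 6-joint arm with a two-finger parallel gripper is mounted at the origin on the work surface. World frame = base frame: x ahead of the robot, y to its left, z up, the work surface at z = 0. Lengths are in m, angles in rad, forces in N, time in s.
With the tool pointing down it reaches from about 0.4 to 0.825 m from the base axis. Payload 7 kg.
Tool frame: the origin (TCP) lies at the very end of the fingers, on their centre line; the grasp point (between the pads) lies 19 mm behind it; z points along the fingers, y is the line along which they close (so a half turn about z gives the same grasp; the last joint's range is limited). The gripper opens to 88 mm and grips with 3 to 60 N. Pads are 19 mm wide; open, the fingers measure 130 mm over their backs; the gripper's body (78 mm by 193 mm) begins 47 mm behind the grasp point.
Start: joints at [-1.004, 0.359, 0.012, 0, -1.224, -0.288], TCP at [0.186, -0.649, 0.227] pointing down, gripper open.
Joint ranges: [-3.07, 3.07], [-1.43, 2.12], [-1.02, 1.25], [-3.03, 1.67], [-3.05, -0], [-3.03, 3.03]. Speed limits (rad/s): [2.39, 2.39, 3.01, 3.14, 3.14, 3.14].

INTERFACE

Orientations are given as [roll, pitch, yaw] about the fixed x, y, z axes, in that order (R = Rz(yaw) Ry(pitch) Rx(roll)).
In Python, from station import * gives the robot as it stands.
- The arm moves only by the tool servo_tool, never from a script. Its argument "moves" is a list of rows, each an object of numbers: "jaw": the opening, from 0 (shut) to 1 (fully open); "dx", "dy", "dz": the shift along the world's x, y, z in m; "roll": the turn about the world's z in degrees. A call has exactly 10 rows; each row shifts and turns the commanded pose from where the row before left it; what a row does not reach is not made up. A row lasts 1/8 s, in which the tool goes at most 62.5 mm and 10.7 degrees, less where a joint would pass 70% of its speed; a pose out of reach is approached as far as the arm can. A call with a gripper value outside its range is refused whole. The fingers move at their own pace and stop on an object; "newtons" is the grip in N (left out, the last holds). Time passes only in rows, so rows that do not move let the fingers close, or fill a call up. It gives the time, the measured TCP pose, the force, the opening and the grip force at its end, in the units of the state.
- get_state(): the state, without advancing time (a new reading comes with each control period).
- grab_frame(name): name is "side" or "top"; returns (picture, depth): 384x512x3 uint8, red, green, blue; 384x512 float32, m along the optical axis (not along the pixel's ray), 0 where there is no reading.
- calibration(name): a dict with "intrinsics" (3x3 intrinsics, pixels), "R" (3x3) and "t" (3): a world point X has camera coordinates R X + t. Camera axes: x right, y down, z forward; pixel columns grow to the right and rows downward; lengths in m; the calibration is good to about 2 mm. A picture is of the moment at which its call begins. calibration takes no time and is no camera call.
- job_done(): hands the job in; it is judged then, once.
The state is a dict: "t": time; "q": joint angles; "qd": joint speeds; "joint_efforts": joint torques, N m; "eef_pos": TCP position; "ee_rot": TCP orientation; "force": force on the tool from outside, world axes, zero at the start; "moment": the same for the moment, N m; "width": finger opening in m; "gripper_force": force on a finger pad.
Only numpy, scipy, OpenCV 4.12 (cv2) and the standard library are available. Lean on these libraries where they do the work, as an engineer would, in place of code of your own. Each camera call takes 0.05 s, during which the arm holds its last target. There are 200 camera calls.

TASK

The doughnut filler is to run large doughnuts next: inside its open control box, slide the broad block-shaped size grip all the way to its end stop at the end marked with the large ring. Then swing the cover shut over the slides and press it down until it snaps and stays closed by itself. Leave the small round speed knob where it is set, and do not disturb the doughnuts and utensils standing round the machine.

Things in the scene. Friction and masses are not known exactly. Their poses are not given: they have to be found in the camera images.
- machine: the filler's control box, fixed: steel, 170 (x) x 300 (y) x 75 mm high, with an outlet flange (48 mm across) on its +y end reaching y = 178 mm. Origin: centre of its underside; its -x side roughly faces the robot. The open well in its top is 154 x 284 mm, floor 30 mm and rim 75 mm above the table, walls 8 mm. Two slides run along y in it: size slide at x = -35 mm, speed slide at x = +30 mm.
- size_slide (a joint): position (m) of the size grip along the machine's y, 0 at the middle, end stops at -0.055 and +0.055. Friction about 2.5 N (it stays where it is left).
- size_grip (a point): centre of the top of the size grip: an upright black block 30 mm (machine x) x 16 mm (machine y) that rises 34 mm above the well floor, so its top is 65 mm above the table
- large_ring: the large raised steel ring sign on the well floor, 46 mm across, 4 mm high, in line with the size slide, 100 mm from the machine's middle, at its +y or its -y end (differs from run to run). Origin: its centre, on the well floor. With the size grip on the stop at this end, grip and ring centres are 45 mm apart seen from above.
- small_ring: the small raised steel ring sign, 24 mm across and 4 mm high, at the other end of the size slide, 100 mm from the middle; origin at its centre
- speed_slide (a joint): position (m) of the speed knob along the machine's y, stops at -0.045 and +0.045, friction about 1.5 N; to be left alone
- speed_knob (a point): centre of the top of the speed knob: a round black knob 20 mm across, its top 26 mm above the well floor
- cover (a joint): angle (rad) of the cover: 0 shut, 1.57 upright, 1.75 open stop; it starts standing open. A light spring swings it open again (about 1 N at the free edge near shut) unless the detent holds it. Over the last 0.08 rad the detent resists with some 3 to 6 N more at the free edge, gives way at about 0.035 rad, then draws the cover to 0 and holds it.
- cover_hinge (a point): middle of the cover's hinge line on the machine's far (+x) rim, 85 mm from the machine's middle and 75.5 mm above the table; the hinge line runs along the machine's y
- cover_edge (a point): middle of the cover's free edge, on its outer (when shut, top) face. The cover is a white plastic plate, 172 mm from hinge to free edge, 300 mm wide, 4 mm thick, 0.25 kg; shut, it lies on the rim, top 79.5 mm above the table. A 40 mm long catch bar hangs 17 mm under it, 18 mm in from the middle of the free edge, and snaps under a sprung roller in the near wall.
- doughnut_a: a loose chocolate doughnut, 74 mm across and 31 mm high, lying 20 to 30 mm off the machine's -y end; origin at its underside centre
- nozzle: a loose steel icing nozzle standing wide end down, 40 mm across and 50 mm high, beyond the outlet at the machine's +y end; origin at its underside centre
- doughnut_b: another loose chocolate doughnut, 74 mm across and 31 mm high; origin at its underside centre
- shaker: a white jar with a steel cap, 52 mm across and 100 mm high; origin at its underside centre
- spatula: a kitchen spatula lying flat on the table, about 280 mm long, along the x of its own frame, origin under its middle
- tub: a white lidded plastic tub, 120 mm across and 88 mm high; origin at its underside centre
- carton: a small cardboard carton, 70 x 110 x 50 mm high; origin at its underside centre

How it is judged:
On the way, in this order (a step that is already met when the one before it is completed fails the run):
1. the size grip is on its end stop at the large ring while the cover is still open (horizontal distance between size_grip and large_ring below 0.048 m and value of joint cover above 0.8 rad), for 0.2 s.
2. the cover is shut (horizontal distance between size_grip and large_ring below 0.048 m and value of joint cover below 0.02 rad), for 0.2 s.
At the end, for the whole second after the job is handed in: The size grip is within 3 mm of its end stop at the large ring's end, and the cover is shut (below 0.02 rad), held by its detent with nothing touching it (all of step 2).
It fails at once if the speed knob is shifted by more than 6 mm (distance of speed_knob from where it was at the start of the episode above 0.006 m).
It fails at once if a doughnut or utensil beside the machine is moved by more than 30 mm (distance of any of doughnut_a, nozzle, doughnut_b, shaker, spatula, tub, carton from where it was at the start of the episode above 0.03 m).
It also fails if it takes over 51 s, if anything falls off the work surface, if the arm or the gripper's body presses on something with over 40 N, if the wrist force passes 120 N, or if a joint passes its speed limit or range.

## Working session

There is one attempt and no reset: what is moved stays moved. The work goes in short steps, Python scripts to look and compute and a tool call to move; the robot and the scene stay as the last step left them, time stands still between calls to the robot, and variables do not carry over. Pictures are saved under pics/ and viewed, at most 10 in all, crops included, and the job is handed in when it is done.

Besides the shell and the picture viewer there is one more tool, called in YAML: its name, and indented under it one key for each argument. servo_tool: Moves the arm, as the interface text tells. Its arguments: {"type":"object","properties":{"moves":{"type":"array","items":{"type":"object","properties":{"jaw":{"type":"number"},"dx":{"type":"number"},"dy":{"type":"number"},"dz":{"type":"number"},"roll":{"type":"number"}}}},"newtons":{"type":"number"}},"required":["moves"]}

```bash
mkdir -p pics; python3 - <<'E'
from station import *
import cv2,numpy as np
for n in("top","side"):
    p,d=grab_frame(n); cv2.imwrite(f"pics/{n}0.png",p[:,:,::-1]); np.savez(f"{n}0.npz",p=p,d=d)
    c=calibration(n);print(n,c["intrinsics"].tolist(),(-c["R"].T@c["t"]).round(3),c["R"].round(2).tolist())
s=get_state();print(s["t"],s["eef_pos"],s["ee_rot"],s["width"])
E
```

```text
top [[361.3807780366264, 0.0, 250.56974593791642], [0.0, 361.3807780366264, 193.01294366029734], [0.0, 0.0, 1.0]] [ 0.3   -0.022  0.999] [[0.13, -0.99, 0.0], [-0.97, -0.13, -0.22], [0.22, 0.03, -0.98]]
side [[397.0201370601956, 0.0, 251.2717886462693], [0.0, 397.0201370601956, 189.5804320203008], [0.0, 0.0, 1.0]] [0.142 0.813 1.133] [[-0.92, -0.39, -0.02], [-0.29, 0.71, -0.64], [0.26, -0.58, -0.77]]
0.1 [ 0.18564881 -0.64853789  0.2257338 ] [ 3.14016129e+00 -1.10665446e-04 -2.86286739e+00] 0.08733464470103022
```

View pics/top0.png

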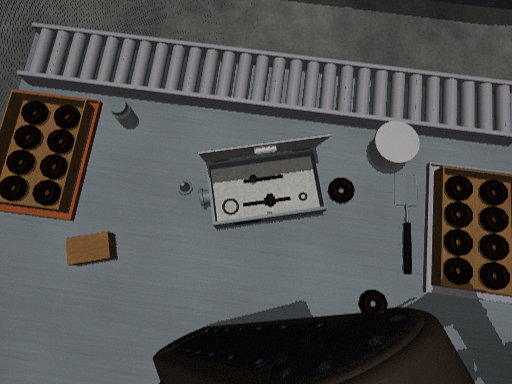

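View pics/side0.png

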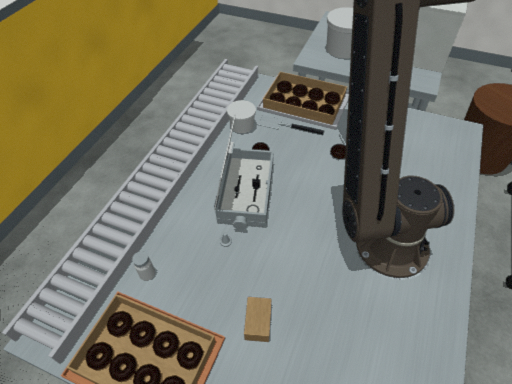

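The large ring is at top image (231,206), on the machine's +y (outlet) end. The size grip is near (270,200), the speed knob near (252,179) and the small ring near (303,197). I'll zoom in to get exact positions.

```bash
cat > h.py <<'E'
import numpy as np,cv2
from station import *
def ray(n,u,v,z):
    c=calibration(n);K,R,t=map(np.array,(c["intrinsics"],c["R"],c["t"]))
    o=-R.T@t; r=R.T@np.linalg.inv(K)@[u,v,1]
    return o+r*(z-o[2])/r[2]
def cloud(n,d):
    c=calibration(n);K,R,t=map(np.array,(c["intrinsics"],c["R"],c["t"]))
    v,u=np.mgrid[:384,:512]; P=np.stack([(u-K[0,2])/K[0,0]*d,(v-K[1,2])/K[1,1]*d,d],-1)
    return (P-t)@R
E
python3 - <<'E'
from h import *
z=np.load("top0.npz");p,d=z["p"],z["d"]
cr=p[120:240,170:370,::-1];cv2.imwrite("pics/c0.png",cv2.resize(cr,(800,480),interpolation=cv2.INTER_CUBIC))
P=cloud("top",d)
for uv in [(231,198),(270,200),(252,179),(303,197),(215,224),(325,209),(203,153),(329,137),(290,190)]: print(uv,P[uv[1],uv[0]].round(3))
E
```

```text
(231, 198) [0.497 0.055 0.026]
(270, 200) [ 0.498 -0.051  0.065]
(252, 179) [0.55  0.004 0.055]
(303, 197) [ 0.526 -0.141  0.027]
(215, 224) [0.414 0.082 0.073]
(325, 209) [ 0.491 -0.195  0.076]
(203, 153) [0.545 0.113 0.242]
(329, 137) [ 0.625 -0.16   0.231]
(290, 190) [ 0.54  -0.103  0.033]
```

View pics/c0.png

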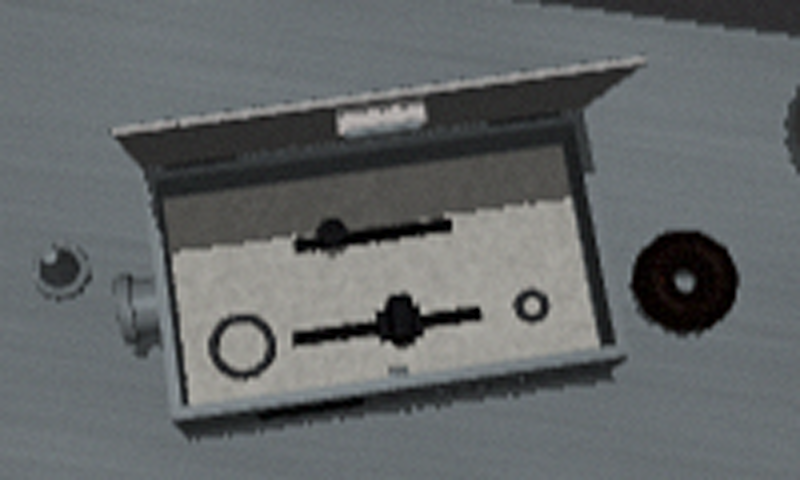

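The crop shows the large ring at (242,346), the small ring at (532,306), the grip at about (400,318), and the knob at (332,232). The crop is 4x, with its offset at (170,120).

```bash
python3 - <<'E'
from h import *
f=lambda a,b,z:ray("top",170+(a-1.5)/4,120+(b-1.5)/4,z)
L=f(242,346,.034);S=f(532,306,.034);a=(L-S)[:2];ey=a/np.linalg.norm(a);ex=np.array([ey[1],-ey[0]])
O=(L+S)[:2]/2+.035*ex
print("L",L,"S",S,np.linalg.norm(a),"yaw",np.degrees(np.arctan2(ex[1],ex[0])),"O",O,ex,ey)
z=np.load("top0.npz");P=cloud("top",z["d"]).reshape(-1,3)
M=np.c_[(P[:,:2]-O)@np.c_[ex,ey],P[:,2]]
def st(n,m):
    q=M[m];print(n,m.sum(),q.min(0).round(4),q.max(0).round(4),np.median(q,0).round(4))
inn=(abs(M[:,0])<.074)&(abs(M[:,1])<.138)
st("grip",inn&(M[:,2]>.055)&(M[:,0]<0)&(M[:,0]>-.06)&(M[:,2]<.07))
st("knob",inn&(M[:,2]>.045)&(M[:,0]>.01)&(M[:,0]<.05)&(M[:,2]<.065))
st("rim",(abs(M[:,2]-.075)<.004)&(abs(M[:,0])<.1)&(abs(M[:,1])<.16))
c=(M[:,2]>.1)&(abs(M[:,0]-.1)<.06)&(abs(M[:,1])<.17);st("cover",c)
q=M[c];print(np.polyfit(q[:,2],q[:,0],1))
st("noz",(M[:,2]>.02)&(M[:,2]<.07)&(M[:,1]>.182)&(M[:,1]<.26)&(abs(M[:,0])<.06))
st("dA",(M[:,2]>.015)&(M[:,2]<.07)&(M[:,1]<-.155)&(M[:,1]>-.28)&(abs(M[:,0])<.09))
for k in [.055,-.055,.0]:print(k,O-.035*ex+k*ey)
E
```

```text
L [0.47270887 0.05314325 0.034     ] S [ 0.52700529 -0.13902305  0.034     ] 0.199689724535683 yaw 15.77759367369163 O [ 0.53353844 -0.03342326] [0.9623244  0.27190394] [-0.27190394  0.9623244 ]
grip 68 [-0.0508 -0.016   0.0551] [-0.0218 -0.0001  0.0673] [-0.0365 -0.0074  0.0627]
knob 47 [0.0196 0.0201 0.0461] [0.0383 0.0393 0.0594] [0.0282 0.0301 0.0549]
rim 1066 [-0.0876 -0.1501  0.071 ] [0.0856 0.1505 0.0788] [-0.0032 -0.0008  0.0739]
cover 1223 [ 0.0402 -0.1495  0.1001] [0.08   0.15   0.2462] [0.0572 0.0067 0.2118]
[-0.20430034  0.09986232]
noz 59 [0.0295 0.2108 0.0211] [0.0492 0.2312 0.0516] [0.0371 0.2191 0.0386]
dA 487 [-0.065  -0.2489  0.0151] [ 0.0055 -0.1763  0.0337] [-0.0315 -0.2094  0.0279]
0.055 [0.48490237 0.00998794]
-0.055 [ 0.5148118  -0.09586774]
0.0 [ 0.49985708 -0.0429399 ]
```

Machine yaw is 15.8°, which the tool already matches. The grip sits at about -7 mm on the size slide. I'll push it with closed fingers from its -y side, then use the same fingers to swing the cover.

servo_tool:
  moves:
    - {"dx": 0.026, "dy": 0.046, "jaw": 0}
    - {"dx": 0.026, "dy": 0.046, "jaw": 0}
    - {"dx": 0.026, "dy": 0.046, "jaw": 0}
    - {"dx": 0.026, "dy": 0.046, "jaw": 0}
    - {"dx": 0.026, "dy": 0.046, "jaw": 0}
    - {"dx": 0.026, "dy": 0.046, "jaw": 0}
    - {"dx": 0.026, "dy": 0.046, "jaw": 0}
    - {"dx": 0.026, "dy": 0.046, "jaw": 0}
    - {"dx": 0.026, "dy": 0.046, "jaw": 0}
    - {"dx": 0.026, "dy": 0.046, "jaw": 0}
  newtons: 10

```text
$.moves[0]: bad value
```

servo_tool:
  moves:
    - {"dx": 0.022, "dy": 0.034, "jaw": 0}
    - {"dx": 0.022, "dy": 0.034, "jaw": 0}
    - {"dx": 0.023, "dy": 0.033, "jaw": 0}
    - {"dz": -0.03, "jaw": 0}
    - {"dz": -0.03, "jaw": 0}
    - {"dz": -0.03, "jaw": 0}
    - {"jaw": 0}
    - {"jaw": 0}
    - {"jaw": 0}
    - {"jaw": 0}

```text
$.moves[0]: bad value
```

The rows were rejected, so nothing moved. All the fields are probably required.

servo_tool:
  moves:
    - {"dx": 0.026, "dy": 0.046, "dz": 0, "roll": 0, "jaw": 0}
    - {"dx": 0.026, "dy": 0.046, "dz": 0, "roll": 0, "jaw": 0}
    - {"dx": 0.026, "dy": 0.046, "dz": 0, "roll": 0, "jaw": 0}
    - {"dx": 0.026, "dy": 0.046, "dz": 0, "roll": 0, "jaw": 0}
    - {"dx": 0.026, "dy": 0.046, "dz": 0, "roll": 0, "jaw": 0}
    - {"dx": 0.026, "dy": 0.046, "dz": 0, "roll": 0, "jaw": 0}
    - {"dx": 0.026, "dy": 0.046, "dz": 0, "roll": 0, "jaw": 0}
    - {"dx": 0.026, "dy": 0.046, "dz": 0, "roll": 0, "jaw": 0}
    - {"dx": 0.026, "dy": 0.046, "dz": 0, "roll": 0, "jaw": 0}
    - {"dx": 0.026, "dy": 0.046, "dz": 0, "roll": 0, "jaw": 0}
  newtons: 10

```text
t: 1.35
eef_pos: [0.4462, -0.1872, 0.2266]
ee_rot: [3.142, 0.0, -2.863]
force: [1.5, -0.6, -0.7]
width: 0.0003
gripper_force: 0.0
```

servo_tool:
  moves:
    - {"dx": 0.022, "dy": 0.033, "dz": 0, "roll": 0, "jaw": 0}
    - {"dx": 0.022, "dy": 0.033, "dz": 0, "roll": 0, "jaw": 0}
    - {"dx": 0.022, "dy": 0.033, "dz": 0, "roll": 0, "jaw": 0}
    - {"dx": 0, "dy": 0, "dz": -0.04, "roll": 0, "jaw": 0}
    - {"dx": 0, "dy": 0, "dz": -0.04, "roll": 0, "jaw": 0}
    - {"dx": 0, "dy": 0, "dz": -0.04, "roll": 0, "jaw": 0}
    - {"dx": 0, "dy": 0, "dz": 0, "roll": 0, "jaw": 0}
    - {"dx": 0, "dy": 0, "dz": 0, "roll": 0, "jaw": 0}
    - {"dx": 0, "dy": 0, "dz": 0, "roll": 0, "jaw": 0}
    - {"dx": 0, "dy": 0, "dz": 0, "roll": 0, "jaw": 0}

```text
t: 2.6
eef_pos: [0.5125, -0.0898, 0.1079]
ee_rot: [-3.141, 0.002, -2.863]
force: [-0.1, -0.5, 0.3]
width: 0.0006
gripper_force: 0.0
```

```bash
python3 - <<'E'
from h import *
p,d=grab_frame("top");cv2.imwrite("pics/t1.png",cv2.resize(p[100:250,150:350,::-1],(800,600)))
E
```

```text
(no output)
```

View pics/t1.png

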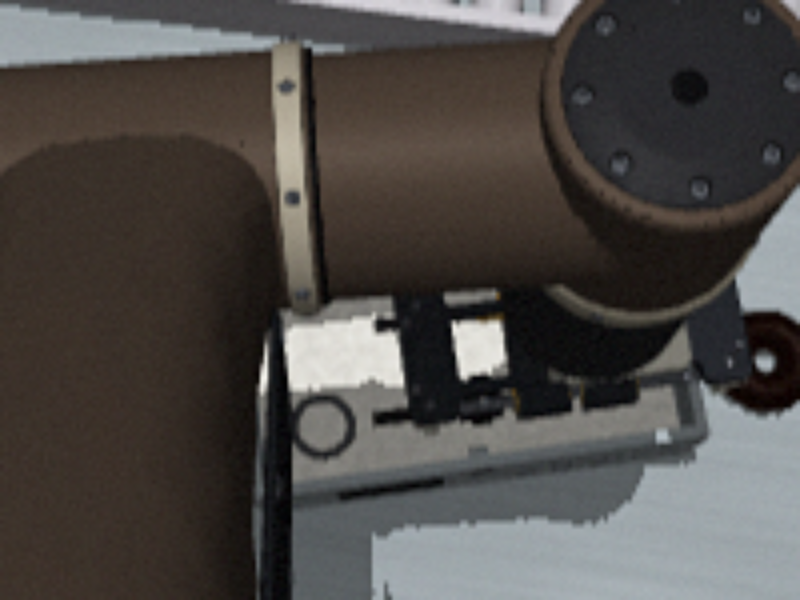

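The fingers are just to the right (-y side) of the grip, which is at (480,398). The finger assembly at (515–638, 395) looks wide, so I'll shift 14 mm away in -y before going down.

servo_tool:
  moves:
    - {"dx": 0.004, "dy": -0.013, "dz": 0, "roll": 0, "jaw": 0}
    - {"dx": 0, "dy": 0, "dz": -0.015, "roll": 0, "jaw": 0}
    - {"dx": 0, "dy": 0, "dz": -0.015, "roll": 0, "jaw": 0}
    - {"dx": 0, "dy": 0, "dz": -0.015, "roll": 0, "jaw": 0}
    - {"dx": 0, "dy": 0, "dz": -0.01, "roll": 0, "jaw": 0}
    - {"dx": 0, "dy": 0, "dz": -0.007, "roll": 0, "jaw": 0}
    - {"dx": 0, "dy": 0, "dz": 0, "roll": 0, "jaw": 0}
    - {"dx": 0, "dy": 0, "dz": 0, "roll": 0, "jaw": 0}
    - {"dx": 0, "dy": 0, "dz": 0, "roll": 0, "jaw": 0}
    - {"dx": 0, "dy": 0, "dz": 0, "roll": 0, "jaw": 0}

```text
t: 3.9
eef_pos: [0.5159, -0.1029, 0.0449]
ee_rot: [-3.142, 0.001, -2.863]
force: [0.1, -0.1, -0.4]
width: 0.0003
gripper_force: 0.0
```

servo_tool:
  moves:
    - {"dx": -0.0019, "dy": 0.0067, "dz": 0, "roll": 0, "jaw": 0}
    - {"dx": -0.0019, "dy": 0.0067, "dz": 0, "roll": 0, "jaw": 0}
    - {"dx": -0.0019, "dy": 0.0067, "dz": 0, "roll": 0, "jaw": 0}
    - {"dx": -0.0019, "dy": 0.0067, "dz": 0, "roll": 0, "jaw": 0}
    - {"dx": -0.0019, "dy": 0.0067, "dz": 0, "roll": 0, "jaw": 0}
    - {"dx": -0.0019, "dy": 0.0067, "dz": 0, "roll": 0, "jaw": 0}
    - {"dx": -0.0019, "dy": 0.0067, "dz": 0, "roll": 0, "jaw": 0}
    - {"dx": -0.0019, "dy": 0.0067, "dz": 0, "roll": 0, "jaw": 0}
    - {"dx": -0.0019, "dy": 0.0067, "dz": 0, "roll": 0, "jaw": 0}
    - {"dx": -0.0019, "dy": 0.0067, "dz": 0, "roll": 0, "jaw": 0}

```text
t: 5.15
eef_pos: [0.4966, -0.0355, 0.0446]
ee_rot: [-3.142, -0.0, -2.863]
force: [-0.0, -2.6, 0.6]
width: 0.0002
gripper_force: 1.4
```

It's pushing at the expected 2.6 N.

servo_tool:
  moves:
    - {"dx": -0.0008, "dy": 0.0029, "dz": 0, "roll": 0, "jaw": 0}
    - {"dx": -0.0008, "dy": 0.0029, "dz": 0, "roll": 0, "jaw": 0}
    - {"dx": -0.0008, "dy": 0.0029, "dz": 0, "roll": 0, "jaw": 0}
    - {"dx": -0.0008, "dy": 0.0029, "dz": 0, "roll": 0, "jaw": 0}
    - {"dx": -0.0008, "dy": 0.0029, "dz": 0, "roll": 0, "jaw": 0}
    - {"dx": -0.0005, "dy": 0.0019, "dz": 0, "roll": 0, "jaw": 0}
    - {"dx": -0.0005, "dy": 0.0019, "dz": 0, "roll": 0, "jaw": 0}
    - {"dx": 0, "dy": 0, "dz": 0, "roll": 0, "jaw": 0}
    - {"dx": 0, "dy": 0, "dz": 0, "roll": 0, "jaw": 0}
    - {"dx": 0, "dy": 0, "dz": 0, "roll": 0, "jaw": 0}

```text
t: 6.4
eef_pos: [0.4918, -0.0175, 0.0445]
ee_rot: [3.141, 0.0, -2.863]
force: [0.0, -0.2, 0.0]
width: 0.0003
gripper_force: 0.2
```

servo_tool:
  moves:
    - {"dx": -0.0003, "dy": 0.001, "dz": 0, "roll": 0, "jaw": 0}
    - {"dx": -0.0003, "dy": 0.001, "dz": 0, "roll": 0, "jaw": 0}
    - {"dx": -0.0003, "dy": 0.001, "dz": 0, "roll": 0, "jaw": 0}
    - {"dx": -0.0003, "dy": 0.001, "dz": 0, "roll": 0, "jaw": 0}
    - {"dx": -0.0003, "dy": 0.001, "dz": 0, "roll": 0, "jaw": 0}
    - {"dx": -0.0003, "dy": 0.001, "dz": 0, "roll": 0, "jaw": 0}
    - {"dx": -0.0003, "dy": 0.001, "dz": 0, "roll": 0, "jaw": 0}
    - {"dx": -0.0003, "dy": 0.001, "dz": 0, "roll": 0, "jaw": 0}
    - {"dx": 0, "dy": 0, "dz": 0, "roll": 0, "jaw": 0}
    - {"dx": 0, "dy": 0, "dz": 0, "roll": 0, "jaw": 0}

```text
t: 7.65
eef_pos: [0.4899, -0.0111, 0.0447]
ee_rot: [-3.14, -0.0, -2.862]
force: [7.3, -15.5, -2.8]
width: 0.0005
gripper_force: 8.0
```

```bash
python3 - <<'E'
from h import *
p,d=grab_frame("side");cv2.imwrite("pics/s1.png",cv2.resize(p[110:260,180:330,::-1],(600,600)))
E
```

```text
(no output)
```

View pics/s1.png

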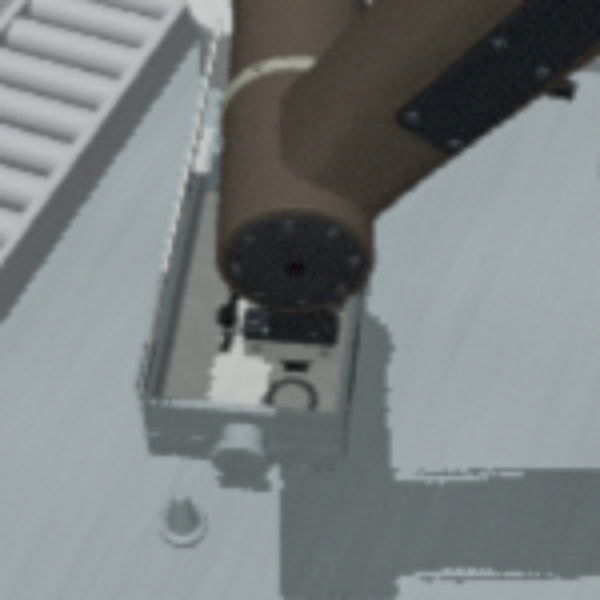

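Force rose to 17 N, so the grip is on its stop. In the side crop the slot end at (296,365) is right beside the ring. Now I back off, lift, and cross over the cover's edge.

servo_tool:
  moves:
    - {"dx": 0.0016, "dy": -0.0058, "dz": 0, "roll": 0, "jaw": 0}
    - {"dx": 0, "dy": 0, "dz": 0.02, "roll": 0, "jaw": 0}
    - {"dx": 0, "dy": 0, "dz": 0.04, "roll": 0, "jaw": 0}
    - {"dx": 0, "dy": 0, "dz": 0.05, "roll": 0, "jaw": 0}
    - {"dx": 0, "dy": 0, "dz": 0.05, "roll": 0, "jaw": 0}
    - {"dx": 0, "dy": 0, "dz": 0.05, "roll": 0, "jaw": 0}
    - {"dx": 0, "dy": 0, "dz": 0.04, "roll": 0, "jaw": 0}
    - {"dx": 0, "dy": 0, "dz": 0.02, "roll": 0, "jaw": 0}
    - {"dx": 0, "dy": 0, "dz": 0, "roll": 0, "jaw": 0}
    - {"dx": 0, "dy": 0, "dz": 0, "roll": 0, "jaw": 0}

```text
t: 8.95
eef_pos: [0.4904, -0.0152, 0.3136]
ee_rot: [3.141, -0.001, -2.863]
force: [-0.8, 0.3, 0.7]
width: 0.0004
gripper_force: 0.0
```

```bash
python3 - <<'E'
from h import *
O=np.array([.5335,-.0334]);ex=np.array([.9623,.2719]);ey=np.array([-.2719,.9623])
for n in("side","top"):
    p,d=grab_frame(n);P=cloud(n,d).reshape(-1,3);M=np.c_[(P[:,:2]-O)@np.c_[ex,ey],P[:,2]]
    g=(abs(M[:,1]-.03)<.08)&(abs(M[:,0]+.036)<.02)&(M[:,2]>.057)&(M[:,2]<.069)
    k=(abs(M[:,1])<.06)&(abs(M[:,0]-.03)<.014)&(M[:,2]>.049)&(M[:,2]<.062)
    for m in(g,k):print(n,m.sum(),M[m].min(0).round(4),M[m].max(0).round(4),np.median(M[m],0).round(4)) if m.sum() else print("none")
    c=(M[:,2]>.1)&(M[:,2]<.25)&(abs(M[:,0]-.08)<.06)&(abs(M[:,1]+.05)<.09)
    print(c.sum(), np.polyfit(M[c][:,2],M[c][:,0],1), M[c].max(0)) if c.sum()>20 else 0
cv2.imwrite("pics/t2.png",p[:,:,::-1])
E
```

```text
side 41 [-0.0487  0.0477  0.0571] [-0.0194  0.0682  0.0661] [-0.0338  0.059   0.0621]
side 24 [0.0221 0.0224 0.0496] [0.0403 0.0443 0.0603] [0.0308 0.0334 0.0549]
125 [-0.1930728  0.0956218] [0.08012009 0.03966166 0.24652929]
top 65 [-0.0497  0.0475  0.0583] [-0.0207  0.0632  0.0672] [-0.0353  0.0555  0.063 ]
none
61 [-0.18024085  0.09601616] [ 0.06900972 -0.11211046  0.24584945]
```

The grip is confirmed at 55 mm and the cover is still at about 1.38 rad. I'll cross behind the cover next.

servo_tool:
  moves:
    - {"dx": 0.036, "dy": 0.0025, "dz": 0, "roll": 0, "jaw": 0}
    - {"dx": 0.036, "dy": 0.0025, "dz": 0, "roll": 0, "jaw": 0}
    - {"dx": 0.036, "dy": 0.0025, "dz": 0, "roll": 0, "jaw": 0}
    - {"dx": 0.036, "dy": 0.0025, "dz": 0, "roll": 0, "jaw": 0}
    - {"dx": 0, "dy": 0, "dz": 0, "roll": 0, "jaw": 0}
    - {"dx": 0, "dy": 0, "dz": -0.03, "roll": 0, "jaw": 0}
    - {"dx": 0, "dy": 0, "dz": -0.03, "roll": 0, "jaw": 0}
    - {"dx": 0, "dy": 0, "dz": -0.03, "roll": 0, "jaw": 0}
    - {"dx": 0, "dy": 0, "dz": 0, "roll": 0, "jaw": 0}
    - {"dx": 0, "dy": 0, "dz": 0, "roll": 0, "jaw": 0}

```text
t: 10.3
eef_pos: [0.6352, -0.0055, 0.2258]
ee_rot: [-3.141, 0.001, -2.863]
force: [-0.3, 0.6, 0.5]
width: 0.0005
gripper_force: 0.0
```

```bash
python3 - <<'E'
from h import *
p,d=grab_frame("side");cv2.imwrite("pics/s2.png",cv2.resize(p[90:240,170:320,::-1],(600,600)))
O=np.array([.5335,-.0334]);ex=np.array([.9623,.2719])
s=get_state();x=(s["eef_pos"][:2]-O)@ex;print(x,s["eef_pos"],s["force"])
import math
r=.154;th=np.radians([80,70,60,50,40,30,20,12,6,3,0])
xs=.085-r*np.cos(th)+.0095;zs=.0795+r*np.sin(th)
print(np.c_[np.degrees(th),xs,zs,O[0]+xs*ex[0],O[1]+xs*ex[1]].round(4))
E
```

```text
0.10579117986729249 [ 0.63552138 -0.00538968  0.22621737] [ 0.55489926 -0.03555659  0.65420438]
[[ 8.000e+01  6.780e-02  2.312e-01  5.987e-01 -1.500e-02]
 [ 7.000e+01  4.180e-02  2.242e-01  5.738e-01 -2.200e-02]
 [ 6.000e+01  1.750e-02  2.129e-01  5.503e-01 -2.860e-02]
 [ 5.000e+01 -4.500e-03  1.975e-01  5.292e-01 -3.460e-02]
 [ 4.000e+01 -2.350e-02  1.785e-01  5.109e-01 -3.980e-02]
 [ 3.000e+01 -3.890e-02  1.565e-01  4.961e-01 -4.400e-02]
 [ 2.000e+01 -5.020e-02  1.322e-01  4.852e-01 -4.710e-02]
 [ 1.200e+01 -5.610e-02  1.115e-01  4.795e-01 -4.870e-02]
 [ 6.000e+00 -5.870e-02  9.560e-02  4.771e-01 -4.930e-02]
 [ 3.000e+00 -5.930e-02  8.760e-02  4.764e-01 -4.950e-02]
 [ 0.000e+00 -5.950e-02  7.950e-02  4.762e-01 -4.960e-02]]
```

View pics/s2.png

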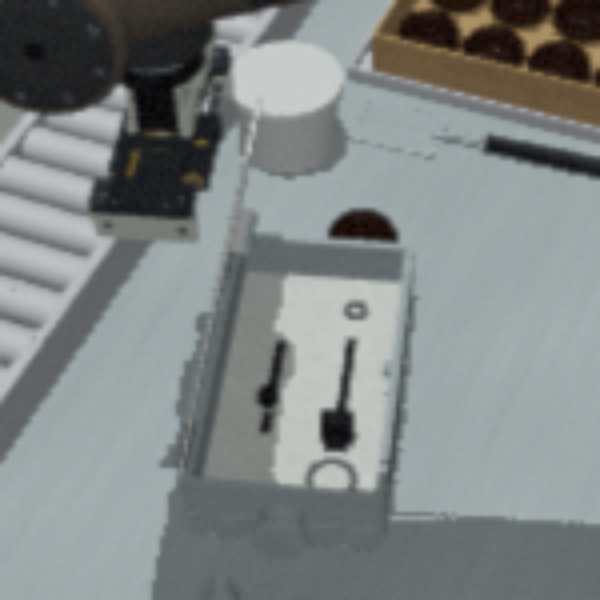

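The fingers are clear behind the cover, and the grip is at its slot end at (337,430). Now I'll swing the cover along its arc.

servo_tool:
  moves:
    - {"dx": -0.021, "dy": -0.0055, "dz": 0, "roll": 0, "jaw": 0}
    - {"dx": -0.021, "dy": -0.0055, "dz": 0, "roll": 0, "jaw": 0}
    - {"dx": -0.02, "dy": -0.0055, "dz": -0.002, "roll": 0, "jaw": 0}
    - {"dx": -0.012, "dy": -0.0033, "dz": -0.005, "roll": 0, "jaw": 0}
    - {"dx": -0.0115, "dy": -0.0033, "dz": -0.006, "roll": 0, "jaw": 0}
    - {"dx": -0.011, "dy": -0.003, "dz": -0.0075, "roll": 0, "jaw": 0}
    - {"dx": -0.01, "dy": -0.003, "dz": -0.008, "roll": 0, "jaw": 0}
    - {"dx": -0.0095, "dy": -0.0027, "dz": -0.0093, "roll": 0, "jaw": 0}
    - {"dx": -0.0088, "dy": -0.0025, "dz": -0.0097, "roll": 0, "jaw": 0}
    - {"dx": 0, "dy": 0, "dz": 0, "roll": 0, "jaw": 0}

```text
t: 11.6
eef_pos: [0.5089, -0.04, 0.176]
ee_rot: [3.141, -0.002, -2.863]
force: [0.4, 0.4, -0.6]
width: 0.0009
gripper_force: 0.1
```

servo_tool:
  moves:
    - {"dx": -0.0069, "dy": -0.002, "dz": -0.0102, "roll": 0, "jaw": 0}
    - {"dx": -0.0069, "dy": -0.002, "dz": -0.0102, "roll": 0, "jaw": 0}
    - {"dx": -0.0054, "dy": -0.0015, "dz": -0.0121, "roll": 0, "jaw": 0}
    - {"dx": -0.0054, "dy": -0.0015, "dz": -0.0121, "roll": 0, "jaw": 0}
    - {"dx": -0.0028, "dy": -0.0008, "dz": -0.0104, "roll": 0, "jaw": 0}
    - {"dx": -0.0028, "dy": -0.0008, "dz": -0.0104, "roll": 0, "jaw": 0}
    - {"dx": -0.0012, "dy": -0.0003, "dz": -0.008, "roll": 0, "jaw": 0}
    - {"dx": -0.0012, "dy": -0.0003, "dz": -0.007, "roll": 0, "jaw": 0}
    - {"dx": 0, "dy": 0, "dz": 0, "roll": 0, "jaw": 0}
    - {"dx": 0, "dy": 0, "dz": 0, "roll": 0, "jaw": 0}

```text
t: 12.85
eef_pos: [0.4777, -0.0489, 0.0968]
ee_rot: [-3.142, 0.0, -2.863]
force: [-1.1, -0.1, 0.8]
width: 0.0004
gripper_force: 0.5
```

```bash
python3 - <<'E'
from h import *
p,d=grab_frame("side");cv2.imwrite("pics/s3.png",cv2.resize(p[90:240,170:320,::-1],(600,600)))
E
```

```text
(no output)
```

View pics/s3.png

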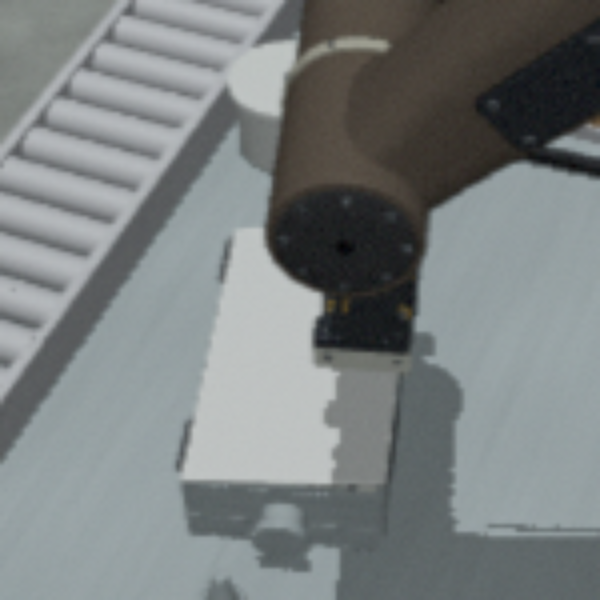

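The cover is nearly flat over the box and sits under the fingers. Next I press it down through the detent.

servo_tool:
  moves:
    - {"dx": 0, "dy": 0, "dz": -0.003, "roll": 0, "jaw": 0}
    - {"dx": 0, "dy": 0, "dz": -0.003, "roll": 0, "jaw": 0}
    - {"dx": 0, "dy": 0, "dz": -0.003, "roll": 0, "jaw": 0}
    - {"dx": 0, "dy": 0, "dz": -0.002, "roll": 0, "jaw": 0}
    - {"dx": 0, "dy": 0, "dz": -0.002, "roll": 0, "jaw": 0}
    - {"dx": 0, "dy": 0, "dz": -0.002, "roll": 0, "jaw": 0}
    - {"dx": 0, "dy": 0, "dz": -0.001, "roll": 0, "jaw": 0}
    - {"dx": 0, "dy": 0, "dz": -0.001, "roll": 0, "jaw": 0}
    - {"dx": 0, "dy": 0, "dz": 0, "roll": 0, "jaw": 0}
    - {"dx": 0, "dy": 0, "dz": 0, "roll": 0, "jaw": 0}

```text
t: 14.15
eef_pos: [0.4777, -0.0489, 0.0798]
ee_rot: [-3.142, 0.0, -2.863]
force: [-1.0, 0.4, 3.2]
width: 0.0005
gripper_force: 1.2
```

servo_tool:
  moves:
    - {"dx": 0, "dy": 0, "dz": -0.001, "roll": 0, "jaw": 0}
    - {"dx": 0, "dy": 0, "dz": -0.0005, "roll": 0, "jaw": 0}
    - {"dx": 0, "dy": 0, "dz": 0, "roll": 0, "jaw": 0}
    - {"dx": 0, "dy": 0, "dz": 0, "roll": 0, "jaw": 0}
    - {"dx": 0, "dy": 0, "dz": 0.005, "roll": 0, "jaw": 0}
    - {"dx": 0, "dy": 0, "dz": 0.02, "roll": 0, "jaw": 0}
    - {"dx": 0, "dy": 0, "dz": 0.04, "roll": 0, "jaw": 0}
    - {"dx": 0, "dy": 0, "dz": 0.04, "roll": 0, "jaw": 0}
    - {"dx": 0, "dy": 0, "dz": 0, "roll": 0, "jaw": 0}
    - {"dx": 0, "dy": 0, "dz": 0, "roll": 0, "jaw": 0}

```text
t: 15.4
eef_pos: [0.4771, -0.0489, 0.1827]
ee_rot: [3.141, -0.0, -2.863]
force: [-0.2, -0.4, 0.1]
width: 0.0006
gripper_force: 0.0
```

```bash
python3 - <<'E'
from h import *
O=np.array([.5335,-.0334]);ex=np.array([.9623,.2719]);ey=np.array([-.2719,.9623])
for n in("side","top"):
    p,d=grab_frame(n);P=cloud(n,d).reshape(-1,3);M=np.c_[(P[:,:2]-O)@np.c_[ex,ey],P[:,2]]
    c=(abs(M[:,0])<.08)&(abs(M[:,1])<.14)&(M[:,2]<.12)&(M[:,2]>.05);q=M[c]
    print(n,c.sum(),np.median(q[:,2]),"slope",np.polyfit(q[:,0],q[:,2],1))
    if n=="side":cv2.imwrite("pics/s4.png",cv2.resize(p[90:240,170:320,::-1],(600,600)))
E
```

```text
side 2367 0.07863153878803834 slope [0.0005443  0.07858241]
top 1261 0.0784118335909948 slope [-0.00389326  0.07821742]
```

View pics/s4.png

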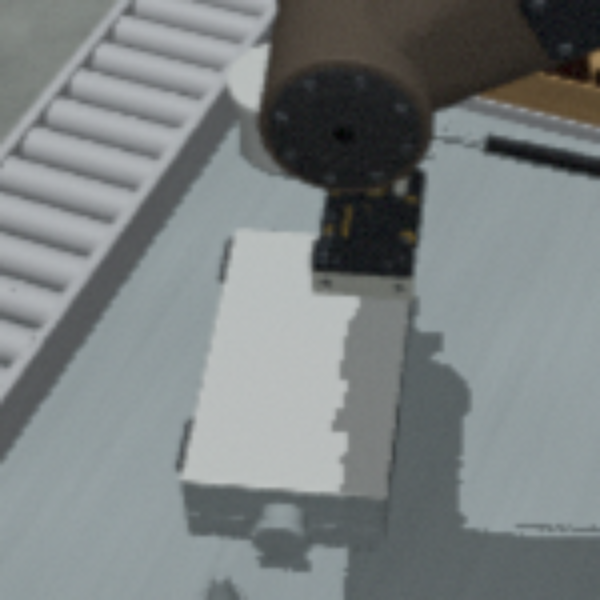

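The cover lies flat on the box (tilt about 0) with the tool clear, so it's holding by itself.

```bash
python3 -c "
from station import *
print(job_done())"
```

```text
the job is handed in; nothing more can be done
None
```

The job is handed in: the size grip measured about 55 mm along its slide, on its end stop at the large ring, and the cover is snapped shut and holding by itself with the tool clear. The speed knob measured within a few mm of its start and nothing around the machine was touched, but the station gave no verdict.

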